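Discharge static, then start the board test

ROBOT

A 6-joint arm with a two-finger parallel gripper is mounted at the origin on a cart in front of the work surface, level with it; the furniture and walls round the work are solid. World frame = base frame: x ahead of the robot, y to its left, z up, the work surface at z = 0. Lengths are in m, angles in rad, forces in N, time in s.
With the tool pointing down it reaches from about 0.25 to 0.725 m from the base axis. Payload 4 kg.
Tool frame: the origin (TCP) lies on the centre line of the jaws, within the pads' length; the fingertips stand 17 mm ahead of it and the grasp point (between the pads) lies 2 mm behind it; z points along the fingers, y is the line along which they close (so a half turn about z gives the same grasp; the last joint's range is limited). The gripper opens to 85 mm and grips with 20 to 120 N. Pads are 22 mm wide; open, the fingers measure 114 mm over their backs; the gripper's body (76 mm by 85 mm) begins 54 mm behind the grasp point. The pads swing forward as they close: fully open they stand 13 mm farther back than shut.
Start: joints at [-1.158, 0.241, 0.005, 1.335, 0, 1.571], TCP at [0.201, -0.458, 0.248] pointing down, gripper open.
Joint ranges: [-2.72, 2.72], [-1.05, 1.87], [-1.09, 1.28], [-1.99, 2.15], [-1.42, 1.44], [-3.14, 3.14]. Speed limits (rad/s): [2.79, 2.79, 3.14, 3.14, 3.14, 3.14].

INTERFACE

Orientations are given as a unit quaternion [x, y, z, w].
In Python, from workcell import get_obs, imaging, order gives the robot as it stands.
- The arm moves only by the tool apply_moves, never from a script. Its argument "targets" is a list that holds one entry, the list of rows, each a list of 5 numbers: the shift along the world's x, y, z in units of 40 mm (1.0 is 40 mm), then the turn about the world's z in degrees, then the gripper command: -1 is shut, 1 is fully open, values between are in proportion. In form: [[[dx, dy, dz, turn, fingers], ...]]. A call has 1 to 8 rows; each row shifts and turns the commanded pose from where the row before left it; what a row does not reach is not made up. A row lasts 1/12 s, in which the tool goes at most 41.7 mm and 7.16 degrees, less where a joint would pass 70% of its speed; a pose out of reach is approached as far as the arm can. A call is refused whole if a number of a shift passes 1 or a number of a turn 7.16, either way. A call with a gripper value outside its range is refused whole. The fingers move at their own pace and stop on an object; the grip force is fixed at half the most. Time passes only in rows, so rows that do not move let the fingers close. It gives the time, the measured TCP pose, the force, the opening and the grip force at its end, in the units of the state.
- get_obs(): the state, without advancing time (a new reading comes with each control period).
- imaging.camera(name): name is "side" or "top" or "wrist"; returns (picture, depth): 480x640x3 uint8, blue, green, red; 480x640 float32, m along the optical axis (not along the pixel's ray), 0 where there is no reading.
- imaging.get_calibration(name): a dict with "camera_matrix" (3x3 intrinsics, pixels), "eye" and "rotation" of the camera in the world; the wrist camera has in their place "hand_eye" (4x4, takes a point from camera to tool coordinates, whose origin is the TCP and whose axes are the flange's). Camera axes: x right, y down, z forward; pixel columns grow to the right and rows downward; lengths in m; the calibration is good to about 2 mm. A picture is of the moment at which its call begins: read the wrist's pose just before it. get_calibration takes no time and is no camera call.
- order.job_done(): hands the job in; it is judged then, once.
The state is a dict: "clock": time; "joint_pos": joint angles; "joint_vel": joint speeds; "tau": joint torques, N m; "eef_pos": TCP position; "tool_rot": TCP orientation; "ft_force": force on the tool from outside, world axes, zero at the start; "ft_torque": the same for the moment, N m; "grip_width": finger opening in m; "grasp_force": force on a finger pad.
Only numpy, scipy, OpenCV 4.12 (cv2) and the standard library are available. Lean on these libraries where they do the work, as an engineer would, in place of code of your own. Each camera call takes 0.05 s, during which the arm holds its last target. There are 200 camera calls.

TASK

Get rid of static before the board test: touch the copper pad of the black grounding block lightly with the fingertips and rest there for about a second, then lift off, press the green start button gently down, let it come back up and withdraw clear of everything. Do not touch the red or blue button stations, the circuit board or the other loose things, and do not pick up, tip or push along the grounding block or the green station.

Things in the scene. Friction and masses are not known exactly. Their poses are not given: they have to be found in the camera images.
- ground_block: grounding block: loose black plastic block, 70 x 70 mm, 36 mm high, 0.5 to 0.9 kg, on rubber feet, with one round copper touch pad on top; origin at the centre of its underside, z up
- ground_pad_top (a point): centre of the flat top face of the copper touch pad (48 mm diameter disc, 6.5 mm thick, on a thin stem), 54 mm above the bench when untouched; goes down with the pad
- ground_pad (a joint): how far the copper pad is pressed down: 0 m untouched, 0.010 m fully down; a spring pushes back with about 1.2 N at 0 and 9 N fully down, and lifts it again when let go; 1 mm down counts as touched
- green_station: start button station: loose grey box, 70 x 70 mm, 36 mm high, 0.5 to 0.9 kg, with one round green push button on top; origin at the centre of its underside, z up
- green_button_top (a point): centre of the flat top face of the green button (34 mm diameter), 54 mm above the bench when not pressed; goes down with the button
- green_button (a joint): how far the green button is pressed down: 0 m up, 0.006 m fully down; a spring pushes back with about 2 N at 0 and 7 N fully down, and lifts it again when let go; it works from 4 mm down
- red_station: stop button station: loose grey box, 70 x 70 mm, 36 mm high, 0.5 to 0.9 kg, with one round red push button on top; origin at the centre of its underside, z up
- red_button_top (a point): centre of the flat top face of the red button (34 mm diameter), 54 mm above the bench when not pressed; goes down with the button
- red_button (a joint): how far the red button is pressed down: 0 m up, 0.006 m fully down; a spring pushes back with about 2 N at 0 and 7 N fully down, and lifts it again when let go
- blue_station: reset button station: loose grey box, 70 x 70 mm, 36 mm high, 0.5 to 0.9 kg, with one round blue push button on top; origin at the centre of its underside, z up
- blue_button_top (a point): centre of the flat top face of the blue button (34 mm diameter), 54 mm above the bench when not pressed; goes down with the button
- blue_button (a joint): how far the blue button is pressed down: 0 m up, 0.006 m fully down; a spring pushes back with about 2 N at 0 and 7 N fully down, and lifts it again when let go
- circuit_board: green circuit board, 60 x 92 x 22 mm, lying loose in a low blue plastic cradle fixed to the bench; origin at the centre of its underside
- spare_knob: small black control knob, 33 mm across, 20 mm high, loose on the bench between the four blocks; origin at the centre of its underside
- battery: white and dark green block battery, 26 x 47 x 17 mm, loose on the bench; origin at the centre of its underside
- insulating_tape: black roll of insulating tape lying flat, 60 mm across, 18 mm high, loose on the bench; origin at the centre of its underside
There are look-alikes about, which are no part of the job. There is more than one size of the circuit_board; the job needs the larger.

How it is judged:
On the way, in this order (a step that is already met when the one before it is completed fails the run):
1. the fingertips rest lightly on the copper pad for half a second, the green button being up (value of joint ground_pad above 0.001 m and contact force between the fingers and ground_block above 0.3 N and value of joint green_button below 0.001 m), for 0.5 s.
2. the fingertips have left the copper pad (value of joint each of ground_pad, green_button below 0.001 m and contact force between the fingers and ground_block below 0.1 N), for 0.1 s.
3. the fingertips press the green button at least 4 mm down (value of joint green_button above 0.004 m and contact force between the fingers and green_station above 0.3 N and value of joint ground_pad below 0.001 m), for 0.05 s.
At the end, for the whole second after the job is handed in: the copper pad and all three buttons are back up (within 1 mm), the four blocks are at rest within 10 mm of where they started, and the circuit board, knob, battery and tape roll are at rest within 5 mm of where they started (value of joint each of ground_pad, green_button, red_button, blue_button below 0.001 m and distance of each of ground_block, green_station, red_station, blue_station from where it was at the start of the episode below 0.01 m and distance of each of circuit_board, spare_knob, battery, insulating_tape from where it was at the start of the episode below 0.005 m and linear speed of each of ground_block, green_station, red_station, blue_station, circuit_board, spare_knob, battery, insulating_tape below 0.02 m/s); the robot touches nothing.
It fails at once if the copper pad or its block is pressed harder than 14 N (contact force between any of the arm, the fingers and ground_block above 14 N).
It fails at once if the green button or its station is pressed harder than 25 N (contact force between any of the arm, the fingers and green_station above 25 N).
It fails at once if the red or blue button or its station is touched (contact force between any of the arm, the fingers and red_station above 0.3 N or value of joint any of red_button, blue_button above 0.0015 m or contact force between any of the arm, the fingers and blue_station above 0.3 N).
It fails at once if the grounding block or the green station is lifted (5 mm), tipped or pushed more than 10 mm (distance of any of ground_block, green_station from where it was at the start of the episode above 0.01 m or height (world z) of any of ground_block, green_station above 0.005 m or angle between any of ground_block, green_station's own z axis and vertical above 0.1 rad).
It fails at once if the circuit board, knob, battery or tape roll is touched, or moved more than 5 mm (contact force between any of the arm, the fingers and circuit_board above 0.3 N or distance of any of circuit_board, spare_knob, battery, insulating_tape from where it was at the start of the episode above 0.005 m or contact force between any of the arm, the fingers and spare_knob above 0.3 N or contact force between any of the arm, the fingers and battery above 0.3 N or contact force between any of the arm, the fingers and insulating_tape above 0.3 N).
It also fails if it takes over 45 s, if anything falls off the work surface, if the arm or the gripper's body presses on something with over 40 N, if the wrist force passes 120 N, or if a joint passes its speed limit or range.

## Working session

There is one attempt and no reset: what is moved stays moved. The work goes in short steps, Python scripts to look and compute and a tool call to move; the robot and the scene stay as the last step left them, time stands still between calls to the robot, and variables do not carry over. Pictures are saved under pics/ and viewed, at most 10 in all, crops included, and the job is handed in when it is done.

Besides the shell and the picture viewer there is one more tool, called after ">>>" in YAML: its name, and indented under it one key for each argument. apply_moves: Moves the arm, as the interface text tells. Its arguments: {"type":"object","properties":{"targets":{"type":"array","items":{"type":"array","items":{"type":"array","items":{"type":"number"}}}}},"required":["targets"]}

```bash
mkdir -p pics
cat > h.py <<'E'
import numpy as np, cv2
from workcell import get_obs, imaging, order
def P(cam,d,u,v):
    c=imaging.get_calibration(cam);K=np.array(c["camera_matrix"]);z=d[int(v),int(u)]
    return np.array(c["rotation"])@(np.linalg.inv(K)@[u,v,1]*z)+np.array(c["eye"])
E
python3 - <<'E'
from h import *
for n in("top","side"):
    p,d=imaging.camera(n);cv2.imwrite(f"pics/{n}.png",p);np.save(f"{n}.npy",d)
o=get_obs();print(o["clock"],o["eef_pos"],o["tool_rot"],o["grip_width"],o["ft_force"])
E
```

```text
0.1 [ 0.20037947 -0.45751699  0.24749512] [ 9.78777036e-01  2.04925879e-01 -1.81291413e-04 -9.29734883e-04] 0.08529081360554777 [ 0.04052234  0.53505164 -0.15576497]
```

View pics/top.png

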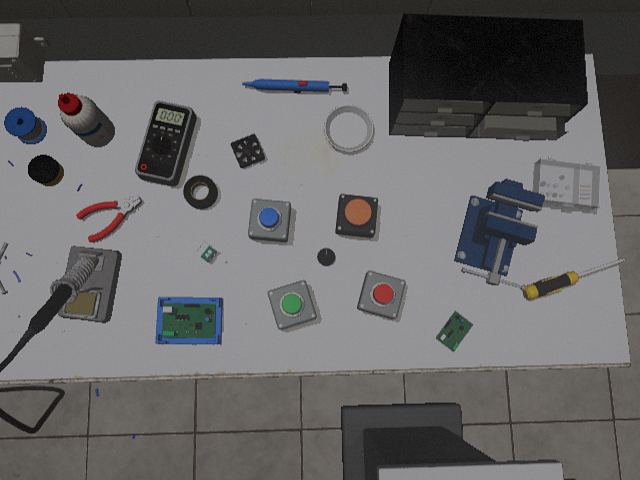

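View pics/side.png

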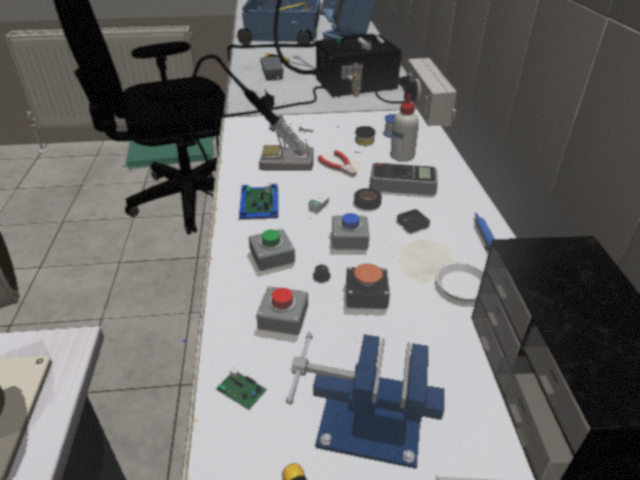

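The top view shows the copper pad on the black block at (358,211) and the green button at (291,303). Red is at (383,293), blue at (269,217), the knob at (326,257) and the large board in its cradle at (190,320). Possible confusions are red (383,293) and blue (269,217) for a button, and the black fan (248,150) or tape (200,192) for the block. I choose the orange disc on the black block and the green button.

Run:
```python
from h import *
p=cv2.imread("pics/top.png");d=np.load("top.npy")
for n,u,v in [("pad",358,211),("green",291,303),("red",383,293),("blue",269,217),("knob",326,257),("bench",326,320),("board",190,320),("tape",187,192),("vise",488,190),("solder",75,270)]:
    print(n,P("top",d,u,v).round(4))
# disc centroids by colour
hsv=cv2.cvtColor(p,cv2.COLOR_BGR2HSV)
for n,(u,v) in dict(pad=(358,211),green=(291,303)).items():
    h=int(hsv[v,u,0]);m=cv2.inRange(hsv,(max(h-8,0),100,60),(h+8,255,255))
    _,L,s,c=cv2.connectedComponentsWithStats(m);i=L[v,u];print(n,s[i],c[i],P("top",d,*c[i].round()).round(4))
cv2.imwrite("pics/crop.png",cv2.resize(p[180:340,230:420],None,fx=4,fy=3.7,interpolation=2)[:600])
print(get_obs()["joint_pos"])
```

```text
Traceback (most recent call last):
  File "h.py", line 5, in P
    return np.array(c["rotation"])@(np.linalg.inv(K)@[u,v,1]*z)+np.array(c["eye"])
           ~~~~~~~~~~~~~~~~~~~~~~~^^~~~~~~~~~~~~~~~~~~~~~~~~~~~
ValueError: matmul: Input operand 1 has a mismatch in its core dimension 0, with gufunc signature (n?,k),(k,m?)->(n?,m?) (size 3 is different from 4)
```

```bash
cat > h.py <<'E'
import numpy as np, cv2
from scipy.spatial.transform import Rotation as R
from workcell import get_obs, imaging, order
def P(cam,d,u,v):
    c=imaging.get_calibration(cam);K=np.array(c["camera_matrix"]);z=d[int(v),int(u)]
    return R.from_quat(c["rotation"]).apply(np.linalg.inv(K)@[u,v,1]*z)+np.array(c["eye"])
E
python3 - <<'E'
from h import *
p=cv2.imread("pics/top.png");d=np.load("top.npy")
print(imaging.get_calibration("top"))
for n,u,v in [("pad",358,211),("green",291,303),("red",383,293),("blue",269,217),("knob",326,257),("bench",326,320),("board",190,320),("tape",187,192),("vise",488,190),("vise2",525,190),("solder",75,270)]:
    print(n,P("top",d,u,v).round(4))
hsv=cv2.cvtColor(p,cv2.COLOR_BGR2HSV)
for n,(u,v) in dict(pad=(358,211),green=(291,303)).items():
    h=int(hsv[v,u,0]);m=cv2.inRange(hsv,(max(h-8,0),100,60),(h+8,255,255))
    _,L,s,c=cv2.connectedComponentsWithStats(m);i=L[v,u];print(n,s[i],c[i],P("top",d,*c[i].round()).round(4))
cv2.imwrite("pics/crop.png",cv2.resize(p[180:340,230:420],None,fx=3.7,fy=3.7,interpolation=2)[:600])
print(get_obs()["joint_pos"],R.from_quat(get_obs()["tool_rot"]).as_matrix().round(3))
E
```

```text
{'camera_matrix': array([[547.57771854,   0.        , 319.43026115],
       [  0.        , 547.57771854, 241.96814386],
       [  0.        ,   0.        ,   1.        ]]), 'eye': array([0.3692502 , 0.27579297, 0.98746   ]), 'rotation': array([-0.69558008,  0.71299212, -0.07014039,  0.0537672 ])}
pad [0.5883 0.1827 0.053 ]
green [0.4304 0.3029 0.0546]
red [0.4436 0.1455 0.0527]
blue [0.5813 0.3388 0.051 ]
knob [0.5128 0.24   0.0209]
bench [ 0.4023  0.2424 -0.0022]
board [0.4081 0.4825 0.0089]
tape [0.6391 0.4897 0.0165]
vise [ 0.6104 -0.0356  0.094 ]
vise2 [ 0.5999 -0.0845  0.1282]
solder [0.4917 0.6566 0.0829]
pad [345 199  27  26 554] [357.64801444 211.54512635] [0.5864 0.1828 0.0532]
green [282 294  19  20 289] [291.19031142 303.44636678] [0.4304 0.3029 0.0546]
[-1.15800511e+00  2.41364046e-01  3.87560898e-03  1.33520220e+00
  2.61942907e-05  1.57081138e+00] [[ 0.916  0.401 -0.001]
 [ 0.401 -0.916  0.002]
 [ 0.    -0.002 -1.   ]]
```

View pics/crop.png

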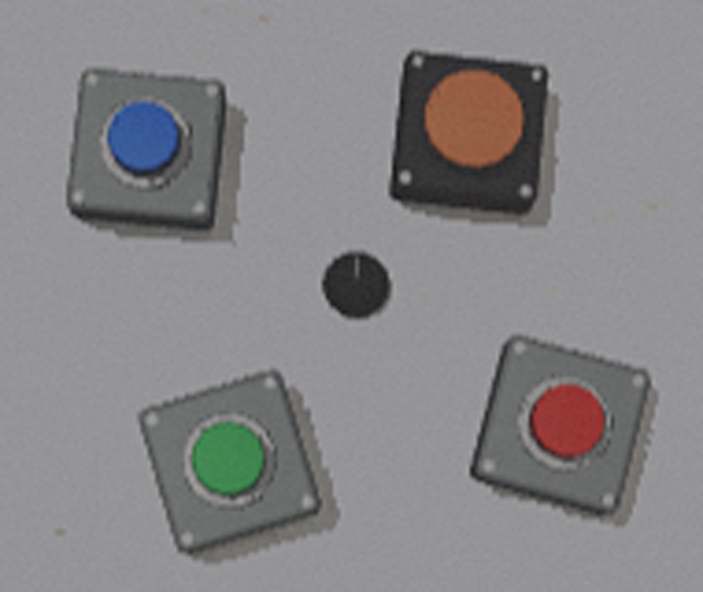

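The crop confirms it: the copper disc is on the black block and green is at bottom left. Their heights of 0.053 and 0.055 match the given 54 mm. I'll approach high with the gripper shut, turning along with the base.

>>> apply_moves:
  targets:
    - [[0.4,0.7,0,4,-1],[0.48,0.8,0,4,-1],[0.48,0.8,0,4,-1],[0.48,0.8,0,4,-1],[0.48,0.8,0,4,-1],[0.48,0.8,0,4,-1],[0.48,0.8,0,4,-1],[0.48,0.8,0,4,-1]]

```text
clock: 0.77
eef_pos: [0.3512, -0.2042, 0.2481]
tool_rot: [0.884, 0.468, -0.0, -0.0]
ft_force: [0.7, -0.9, 0.2]
grip_width: 0.0002
grasp_force: 0.0
```

>>> apply_moves:
  targets:
    - [[0.48,0.8,0,4,-1],[0.48,0.8,0,4,-1],[0.48,0.8,0,4,-1],[0.48,0.8,0,4,-1],[0.48,0.8,0,4,-1],[0.48,0.8,0,4,-1],[0.48,0.8,0,4,-1],[0,0,0,0,-1]]

```text
clock: 1.43
eef_pos: [0.488, 0.0231, 0.2475]
tool_rot: [0.742, 0.67, 0.001, -0.001]
ft_force: [-0.4, -1.1, 1.2]
grip_width: 0.0001
grasp_force: 0.0
```

Run:
```python
from h import *
o=get_obs();print(o["clock"],o["eef_pos"],o["joint_pos"].round(2) if hasattr(o["joint_pos"],"round") else o["joint_pos"],o["grip_width"],o["ft_force"])
print((np.array([.586,.183])-o["eef_pos"][:2])/.04)
```

```text
1.4333 [0.48798262 0.02307734 0.24750102] [ 0.05  0.22 -0.03  1.33  0.    1.72] 0.00013025907560254685 [-0.44942848 -1.07246747  1.23855119]
[2.45043455 3.99806646]
```

>>> apply_moves:
  targets:
    - [[0.49,0.8,0,2,-1],[0.49,0.8,0,2,-1],[0.49,0.8,0,2,-1],[0.49,0.8,0,2,-1],[0.49,0.8,0,2,-1],[0,0,-0.9,0,-1],[0,0,-0.9,0,-1],[0,0,-0.9,0,-1]]

```text
clock: 2.1
eef_pos: [0.5839, 0.1786, 0.1389]
tool_rot: [0.684, 0.73, 0.0, 0.0]
ft_force: [0.6, -0.2, 0.1]
grip_width: -0.0003
grasp_force: 0.0
```

>>> apply_moves:
  targets:
    - [[0,0,-0.5,0,-1],[0,0,0,0,-1],[0,0,0,0,-1]]

```text
clock: 2.35
eef_pos: [0.5821, 0.1773, 0.1188]
tool_rot: [0.684, 0.729, -0.002, -0.001]
ft_force: [-0.2, -0.6, 0.4]
grip_width: -0.0001
grasp_force: 0.0
```

Run:
```python
from h import *
o=get_obs();print(o["clock"],o["eef_pos"],o["ft_force"])
w,_=imaging.camera("wrist");s,_=imaging.camera("side")
cv2.imwrite("pics/p2.png",np.hstack([cv2.resize(w,(400,300)),cv2.resize(s[190:340,230:430],(400,300),interpolation=2)]))
```

```text
2.35 [0.58214182 0.17729043 0.1188277 ] [-0.15380849 -0.59255054  0.42991094]
```

View pics/p2.png

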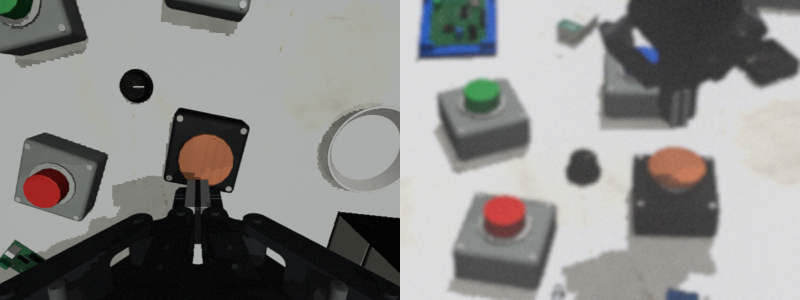

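The wrist view shows the tip just below the pad, which fits parallax. In the side view the tips hang above the pad. I'll measure both tops with the wrist depth.

Run:
```python
from h import *
o=get_obs();p,d=imaging.camera("wrist");c=imaging.get_calibration("wrist");K=np.array(c["camera_matrix"]);H=np.array(c["hand_eye"])
hsv=cv2.cvtColor(p,cv2.COLOR_BGR2HSV)
v,u=245,330
h=int(hsv[v,u,0]);m=cv2.inRange(hsv,(max(h-6,0),100,40),(h+6,255,255))
_,L,s,cc=cv2.connectedComponentsWithStats(m);i=L[v,u];e=s[i];u,v=e[0]+e[2]/2,e[1]+e[3]/2
print(e,cc[i]);q=(H@np.append(np.linalg.inv(K)@[u,v,1]*d[int(v),int(u)],1))[:3]
print("tool",q,"world",R.from_quat(o["tool_rot"]).apply(q)+o["eef_pos"])
```

```text
[ 280  213   88   83 5521] [323.61691723 253.09907625]
tool [0.00526105 0.00282934 0.06802304] world [0.58732015 0.18354414 0.05419215]
```

>>> apply_moves:
  targets:
    - [[0.12,0.14,-0.4,0,-1],[0,0,-0.4,0,-1],[0,0,-0.2,0,-1],[0,0,-0.05,0,-1],[0,0,0,0,-1],[0,0,0,0,-1]]

```text
clock: 3.0
eef_pos: [0.5889, 0.1837, 0.0796]
tool_rot: [0.684, 0.729, 0.001, 0.0]
ft_force: [0.1, 0.3, 0.3]
grip_width: 0.0002
grasp_force: 0.0
```

>>> apply_moves:
  targets:
    - [[0,0,-0.03,0,-1],[0,0,-0.03,0,-1],[0,0,-0.03,0,-1],[0,0,-0.03,0,-1],[0,0,0,0,-1]]

```text
clock: 3.42
eef_pos: [0.588, 0.1836, 0.0733]
tool_rot: [0.684, 0.729, -0.0, -0.0]
ft_force: [0.1, 0.2, 0.5]
grip_width: 0.0001
grasp_force: 0.0
```

>>> apply_moves:
  targets:
    - [[0,0,-0.03,0,-1],[0,0,-0.03,0,-1],[0,0,-0.025,0,-1],[0,0,-0.025,0,-1],[0,0,0,0,-1],[0,0,0,0,-1]]

```text
clock: 3.92
eef_pos: [0.5883, 0.1836, 0.0694]
tool_rot: [0.684, 0.729, 0.0, 0.0]
ft_force: [-1.2, -0.6, 2.7]
grip_width: -0.0001
grasp_force: 1.2
```

>>> apply_moves:
  targets:
    - [[0,0,-0.02,0,-1],[0,0,-0.02,0,-1],[0,0,0,0,-1],[0,0,0,0,-1],[0,0,0,0,-1],[0,0,0,0,-1],[0,0,0,0,-1],[0,0,0,0,-1]]

```text
clock: 4.58
eef_pos: [0.5883, 0.1836, 0.0676]
tool_rot: [0.684, 0.729, 0.0, 0.0]
ft_force: [-1.1, -0.1, 3.8]
grip_width: -0.0003
grasp_force: 1.9
```

>>> apply_moves:
  targets:
    - [[0,0,0,0,-1],[0,0,0,0,-1],[0,0,0,0,-1],[0,0,0,0,-1],[0,0,0,0,-1],[0,0,0,0,-1],[0,0,0,0,-1]]

```text
clock: 5.17
eef_pos: [0.5882, 0.1836, 0.0675]
tool_rot: [0.684, 0.729, 0.0, 0.0]
ft_force: [-0.4, 0.0, 3.9]
grip_width: -0.0001
grasp_force: 1.9
```

>>> apply_moves:
  targets:
    - [[0,0,0.1,0,-1],[0,0,0.2,0,-1],[0,0,0.4,0,-1],[0,0,0.6,0,-1],[0,0,0.6,0,-1],[0,0,0.6,0,-1],[0,0,0,0,-1],[0,0,0,0,-1]]

```text
clock: 5.83
eef_pos: [0.5892, 0.1839, 0.1695]
tool_rot: [0.684, 0.729, 0.002, 0.001]
ft_force: [0.4, 0.2, -0.5]
grip_width: -0.0002
grasp_force: 0.0
```

>>> apply_moves:
  targets:
    - [[-0.65,0.5,0,3,-1],[-0.65,0.5,0,3,-1],[-0.65,0.5,0,3,-1],[-0.65,0.5,0,3,-1],[-0.65,0.5,0,3,-1],[-0.65,0.5,0,3,-1],[0,0,0,0,-1],[0,0,0,0,-1]]

```text
clock: 6.5
eef_pos: [0.43, 0.304, 0.1663]
tool_rot: [0.56, 0.828, -0.001, -0.0]
ft_force: [1.0, 0.1, -0.2]
grip_width: -0.0002
grasp_force: 0.0
```

Run:
```python
from h import *
o=get_obs();p,d=imaging.camera("wrist");c=imaging.get_calibration("wrist");K=np.array(c["camera_matrix"]);H=np.array(c["hand_eye"])
hsv=cv2.cvtColor(p,cv2.COLOR_BGR2HSV);m=cv2.inRange(hsv,(45,120,60),(75,255,255))
_,L,s,cc=cv2.connectedComponentsWithStats(m);i=1+s[1:,4].argmax();e=s[i];u,v=cc[i]
print(e,cc[i]);q=(H@np.append(np.linalg.inv(K)@[u,v,1]*d[int(v),int(u)],1))[:3]
print("tool",q,"world",R.from_quat(o["tool_rot"]).apply(q)+o["eef_pos"],o["eef_pos"],o["joint_pos"])
t,_=imaging.camera("top");cv2.imwrite("pics/p3.png",np.hstack([cv2.resize(p,(400,300)),cv2.resize(t[180:340,200:413],(400,300),interpolation=2)]))
```

```text
[ 321    0   99   50 2202] [373.17120799  17.10899183]
tool [0.1395163  0.03504241 0.14836381] world [0.41034672 0.44622801 0.0177003 ] [0.43003687 0.30397204 0.16629412] [ 6.15428337e-01  3.44393087e-01 -7.15859869e-02  1.15786673e+00
 -2.18910875e-04  1.80529620e+00]
```

View pics/p3.png

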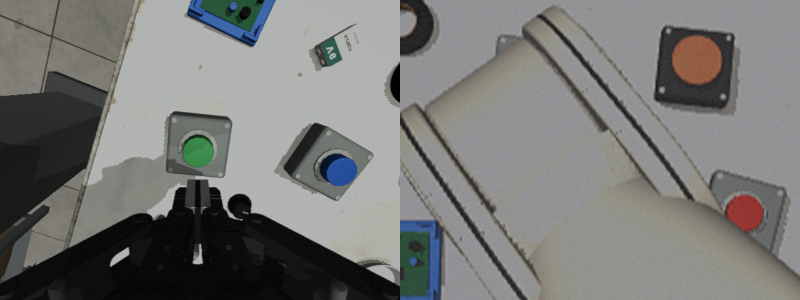

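The colour code picked the circuit board. The green button is at (317,242) in full wrist pixels, clear ahead of the fingertips. I'll measure it there.

Run:
```python
from h import *
o=get_obs();p,d=imaging.camera("wrist");c=imaging.get_calibration("wrist");K=np.array(c["camera_matrix"]);H=np.array(c["hand_eye"])
hsv=cv2.cvtColor(p,cv2.COLOR_BGR2HSV);m=cv2.inRange(hsv,(45,100,50),(75,255,255))
_,L,s,cc=cv2.connectedComponentsWithStats(m);i=L[242,317];u,v=cc[i]
print(s[i],cc[i]);q=(H@np.append(np.linalg.inv(K)@[u,v,1]*d[int(v),int(u)],1))[:3]
w=R.from_quat(o["tool_rot"]).apply(q)+o["eef_pos"];print(w,(w-o["eef_pos"])/.04)
```

```text
[ 289  215   50   50 1907] [314.11536445 240.22653382]
[0.42900577 0.30241286 0.05413498] [-0.07436871 -0.01927992 -2.81322816]
```

>>> apply_moves:
  targets:
    - [[-0.02,-0.03,-0.6,0,-1],[0,0,-0.7,0,-1],[0,0,-0.5,0,-1],[0,0,-0.3,0,-1],[0,0,-0.1,0,-1],[0,0,0,0,-1],[0,0,0,0,-1]]

```text
clock: 7.23
eef_pos: [0.4323, 0.302, 0.0798]
tool_rot: [0.562, 0.827, 0.0, 0.0]
ft_force: [-0.1, -0.9, -0.1]
grip_width: 0.0004
grasp_force: 0.0
```

>>> apply_moves:
  targets:
    - [[0,0,-0.05,0,-1],[0,0,-0.05,0,-1],[0,0,-0.03,0,-1],[0,0,-0.03,0,-1],[0,0,0,0,-1],[0,0,0,0,-1]]

```text
clock: 7.73
eef_pos: [0.4314, 0.3025, 0.0732]
tool_rot: [0.562, 0.827, 0.0, 0.0]
ft_force: [-0.4, 0.1, -0.9]
grip_width: -0.0003
grasp_force: 0.0
```

>>> apply_moves:
  targets:
    - [[0,0,-0.03,0,-1],[0,0,-0.03,0,-1],[0,0,-0.03,0,-1],[0,0,-0.03,0,-1],[0,0,-0.03,0,-1],[0,0,-0.03,0,-1],[0,0,0,0,-1],[0,0,0,0,-1]]

```text
clock: 8.4
eef_pos: [0.4315, 0.3026, 0.0663]
tool_rot: [0.562, 0.827, 0.0, 0.0]
ft_force: [-1.6, -0.6, 4.6]
grip_width: 0.0
grasp_force: 2.8
```

>>> apply_moves:
  targets:
    - [[0,0,-0.02,0,-1],[0,0,-0.02,0,-1],[0,0,0,0,-1],[0,0,0,0,-1],[0,0,0,0,-1]]

```text
clock: 8.82
eef_pos: [0.4316, 0.3026, 0.0651]
tool_rot: [0.562, 0.827, 0.0, 0.0]
ft_force: [-2.3, -0.1, 7.4]
grip_width: -0.0004
grasp_force: 3.7
```

>>> apply_moves:
  targets:
    - [[0,0,-0.02,0,-1],[0,0,0,0,-1],[0,0,0,0,-1]]

```text
clock: 9.07
eef_pos: [0.4316, 0.3026, 0.065]
tool_rot: [0.562, 0.827, 0.001, 0.0]
ft_force: [-3.4, -1.6, 11.9]
grip_width: 0.0001
grasp_force: 6.0
```

It has bottomed out: the force rose with no further travel, so the button is fully down. Lifting off now.

>>> apply_moves:
  targets:
    - [[0,0,0.1,0,-1],[0,0,0.2,0,-1],[0,0,0.4,0,-1],[0,0,0.7,0,-1],[0,0,0.8,0,-1],[0,0,0.8,0,-1],[0,0,0.8,0,-1],[0,0,0.5,0,-1]]

```text
clock: 9.73
eef_pos: [0.4321, 0.3028, 0.2389]
tool_rot: [0.562, 0.827, 0.002, 0.001]
ft_force: [0.8, 0.7, -0.1]
grip_width: -0.0002
grasp_force: 0.0
```

>>> apply_moves:
  targets:
    - [[0,-0.9,0,0,-1],[0,-0.9,0,0,-1],[0,-0.9,0,0,-1],[0,-0.9,0,0,-1],[0,-0.9,0,0,-1],[0,-0.9,0,0,-1],[0,-0.9,0,0,-1],[0,-0.9,0,0,-1]]

```text
clock: 10.4
eef_pos: [0.4308, 0.0127, 0.2355]
tool_rot: [0.562, 0.827, -0.0, -0.0]
ft_force: [1.2, 0.7, -0.3]
grip_width: -0.0001
grasp_force: 0.0
```

>>> apply_moves:
  targets:
    - [[0,-0.9,0,0,-1],[0,-0.9,0,0,-1],[0,-0.9,0,0,-1],[0,-0.9,0,0,-1],[0,0,0,0,-1],[0,0,0,0,-1],[0,0,0,0,-1]]

```text
clock: 10.98
eef_pos: [0.431, -0.1295, 0.2352]
tool_rot: [0.562, 0.827, 0.0, -0.001]
ft_force: [-0.4, -0.5, -0.3]
grip_width: 0.0
grasp_force: 0.0
```

Run:
```python
from h import *
o=get_obs();print(o["clock"],o["eef_pos"],o["ft_force"],np.abs(o["joint_vel"]).max())
p,d=imaging.camera("top");cv2.imwrite("pics/end.png",p)
for n,u,v in [("pad",358,211),("green",291,303)]:print(n,P("top",d,u,v).round(4))
```

```text
10.9833 [ 0.43100574 -0.1294879   0.23522299] [-0.37375726 -0.53653462 -0.34424084] 0.032554597657654914
pad [0.5875 0.183  0.0561]
green [0.4306 0.303  0.0515]
```

View pics/end.png

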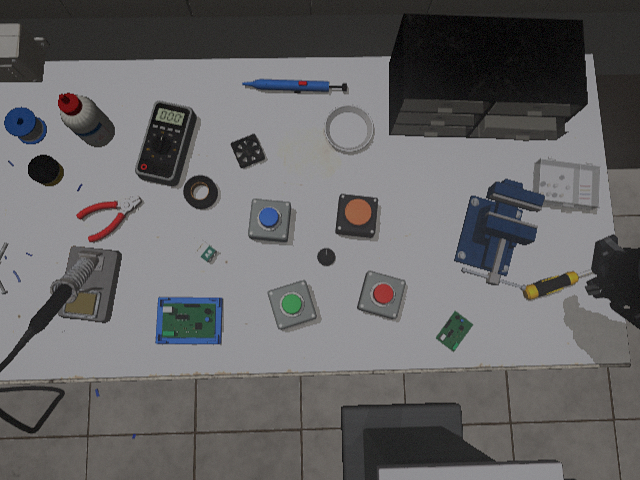

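The top view shows every block and loose item at its original pixels and the arm clear at right.

Run:
```python
from h import *
p,d=imaging.camera("top");a=np.load("top.npy")
for u,v in((358,211),(291,303)):print(np.median(d[v-5:v+6,u-5:u+6])-np.median(a[v-5:v+6,u-5:u+6]))
print(order.job_done())
```

```text
-0.00037062168
0.00042420626
the job is handed in; nothing more can be done
None
```

The fingertips rested on the copper pad for over a second at about 4 N and lifted off. They then pressed the green button fully down at about 12 N and withdrew clear. Afterwards the pad and green button were back up within 0.5 mm, nothing in the top view had visibly moved, and the job is handed in; no verdict was returned.

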